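# Change the gauge bench over to the next bushing

## Robot

A 6-joint arm with a two-finger parallel gripper is mounted at the origin on the work surface. World frame = base frame: x ahead of the robot, y to its left, z up, the work surface at z = 0. Lengths are in m, angles in rad, forces in N, time in s.
With the tool pointing down it reaches from about 0.225 to 0.875 m from the base axis. Payload 3.4 kg.
Tool frame: the origin (TCP) lies on the centre line of the jaws, within the pads' length; the fingertips stand 22 mm ahead of it and the grasp point (between the pads) lies 3 mm ahead of it; z points along the fingers, y is the direction in which the jaws open and shut (so a half turn about z gives the same grasp; the last joint's range is limited). The gripper opens to 85 mm and grips with 20 to 120 N. Pads are 22 mm wide; open, the fingers measure 114 mm over their backs; the gripper's body (76 mm by 85 mm) begins 54 mm behind the grasp point. The pads swing forward as they close: fully open they stand 13 mm farther back than shut.
Start: joints at [1.175, 0.276, 1.505, -0, 1.361, -0.121], TCP at [0.156, 0.553, 0.253] pointing down, gripper open.
Joint ranges: [-2.89, 2.89], [-0.75, 2.08], [0.22, 2.7], [-1.18, 4.32], [0.11, 2.71], [-2.7, 2.7]. Speed limits (rad/s): [2.57, 2.57, 3.14, 3.14, 3.14, 3.14].

## Interface

Orientations are given as a rotation vector (axis times angle).
In Python, from bench import env gives the robot as it stands. Calls block until the motion is done:
- env.move_ptp(position, orientation): joint-space move of the TCP to a pose.
- env.move_straight(position, orientation=None, speed=0.15): straight line of the TCP; orientation=None keeps the orientation; speed is the mean speed in m/s.
- env.movej(angles): joint-space move.
- env.gripper_to(opening, grip_force=None): finger opening in m; grip_force is the grip in N (None keeps the last); returns when the fingers have stopped.
- env.hold(seconds).
- env.ik(position, orientation): joint angles nearest the present ones, or None.
- env.get_state(): the state.
- env.read_camera(name): name is "scene" or "top" or "wrist"; returns the picture (420x560x3 uint8, red, green, blue); there is no depth.
- env.camera_info(name): a dict with "K" (3x3 intrinsics, pixels), "world_to_cam" (4x4, takes a point from world to camera coordinates); the wrist camera has in their place "mount" (4x4, takes a point from camera to tool coordinates, whose origin is the TCP and whose axes are the flange's). Camera axes: x right, y down, z forward; pixel columns grow to the right and rows downward; lengths in m; the calibration is good to about 2 mm. A picture is of the moment at which its call begins: read the wrist's pose just before it. camera_info takes no time and is no camera call.
A pose or a line that the arm cannot do raises env.Unreachable and nothing moves.
- env.finish_job(): hands the job in, once; it reports no verdict.
The state is a dict: "clock": time; "q": joint angles; "joint_vel": joint speeds; "effort": joint torques, N m; "position": TCP position; "orientation": TCP orientation; "ft_force": force on the tool from outside, world axes, zero at the start; "torque": the same for the moment, N m; "finger_gap": finger opening in m.
Only numpy, scipy, OpenCV 4.12 (cv2) and the standard library are available. Lean on these libraries where they do the work, as an engineer would, in place of code of your own. Each camera call takes 0.05 s, during which the arm holds its last target. There are 200 camera calls.

## Task

Change the gauge bench over: let the worn black bushing that sits on the bench block go down the scrap chute into the tin bin, and stand the bronze bushing on the block in its place, flange down and centred over the big hole. On the bench, stand the green-marked GO plug off the block's left end and the red-marked NO-GO plug off its right end (left and right as the robot faces them), each upright on its thick end, in line with the block and with its centre 100 mm from the centre of the big hole. Lay the steel drift pin in the pair of V-blocks, centred end to end, and never knock a gauge plug over.

Things in the scene. Friction and masses are not known exactly. Their poses are not given: they have to be found in the camera images.
- worn: worn bushing, black: flanged sleeve standing flange down on top of the bench block at the start. Flange 52 mm across and 6 mm thick, barrel 40 mm outside diameter above it, bore 26 mm, 42 mm high in all, about 0.28 kg. Origin: centre of the flange's underside; z along the bore, up when it stands.
- bushing: new bushing, bright bronze: the same shape and sizes as the worn one (flange 52 mm by 6 mm below, barrel 40 mm, bore 26 mm, 42 mm high, about 0.30 kg), standing flange down on the bench near the robot. Origin: centre of the flange's underside; z up along the bore.
- go_plug: brass O-ring gauge plug with green band, green top and green collar: GO. Stands on its thick gauging end, 34 mm diameter and 42 mm high, with a thin handle of 20 mm diameter above it (band 21.6 mm); 80 mm high in all, about 0.38 kg. Origin: centre of its underside; z up along the plug.
- nogo_plug: brass O-ring gauge plug with red band, red top and red collar: NO-GO. Stands on its thick gauging end, 34 mm diameter and 30 mm high, with a thin handle of 20 mm diameter above it (band 21.6 mm); 68 mm high in all, about 0.30 kg. Origin: centre of its underside; z up along the plug.
- drift: steel drift pin: hexagonal bar 16 mm across flats (18.5 across corners), 150 mm long, the last 20 mm at +x tapered to a 9 mm nose, lying flat on the bench, about 0.24 kg. Origin: on the bar's axis at half its length, 8 mm above the bench as it lies; x runs along the bar. Either end may point either way in the V-blocks.
- block: bench block, fixed: dark steel plate 64 mm (its x) by 90 mm (its y) by 30 mm high, with a 31 mm hole through its middle and a 9 mm hole near each end. Origin: centre of its underside, below the big hole; the long axis is y, +y points to its left end. GO belongs on the bench at y = +100 mm, NO-GO at y = -100 mm, x = 0.
- vblocks: two steel V-blocks on one base plate, fixed: base 56 by 125 by 8 mm; the blocks, each 22 mm long, stand at y = +48.5 and -48.5 mm with a 75 mm gap, tops 48 mm above the bench. The 90 degree V runs along y, 32 mm wide at the top, its bottom 32 mm above the bench; the drift in it has its axis 45 mm up, with room for fingers in the gap. Origin: centre of the base's underside.
- chute: scrap chute, fixed: sheet-metal trough on legs, 148 mm wide inside, side walls 42 mm. Its bed falls 0.56 rad towards its +y (robot's left). Origin: on the bench below the loading point, where the bed's centre line is 200 mm up; from there it runs 59 mm (level) uphill to a back plate, 152 mm downhill to the lip. Slippery: a bushing set on it slides into the bin by itself.
- bin: tin bin, fixed, under the chute's lip: open box 180 by 180 mm, 100 mm high, 4 mm walls. Origin: centre of its underside.
Mind the look-alikes: they are no part of the job. Leave any turquoise look-alike of the nogo_plug alone.

How it is judged:
By the outcome, as a careful person would: the job done as asked, in the order asked, and still so for the second after the job is handed in, with the robot touching nothing.
It also fails if it takes over 112 s, if anything falls off the work surface, if the arm or the gripper's body presses on something with over 40 N, if the wrist force passes 120 N, or if a joint passes its speed limit or range.

## Working session

There is one attempt and no reset: what is moved stays moved. The work goes in short steps, each a Python script; the robot and the scene stay as the last script left them, time stands still between calls to the robot, and variables do not carry over. Pictures are saved under pics/ and viewed, about 12 in all and at most 16, crops included, and the job is handed in when it is done.

```bash
ls; mkdir -p pics
python3 - <<'E'
from bench import env
import cv2,numpy as np
for n in("scene","top"):
    im=env.read_camera(n); cv2.imwrite(f"pics/{n}0.png",im[:,:,::-1]); i=env.camera_info(n); print(n,np.round(i["K"],1).tolist(),np.round(i["world_to_cam"],3).tolist())
print(env.camera_info("wrist")); print(env.get_state())
E
```

```text
pics
scene [[531.9, 0.0, 270.3], [0.0, 531.9, 210.8], [0.0, 0.0, 1.0]] [[0.534, 0.845, 0.004, -0.402], [0.621, -0.39, -0.68, -0.219], [-0.573, 0.366, -0.733, 1.756], [0.0, 0.0, 0.0, 1.0]]
top [[401.0, 0.0, 279.9], [0.0, 401.0, 210.9], [0.0, 0.0, 1.0]] [[0.016, -1.0, -0.011, 0.143], [-0.995, -0.015, -0.096, 0.491], [0.096, 0.012, -0.995, 1.016], [0.0, 0.0, 0.0, 1.0]]
{'K': array([[338.33599096,   0.        , 280.07018101],
       [  0.        , 338.33599096, 208.92046645],
       [  0.        ,   0.        ,   1.        ]]), 'mount': array([[-5.61209622e-04, -9.53770176e-01, -3.00536413e-01,
         7.65985548e-02],
       [ 9.99999413e-01, -2.56836445e-04, -1.05227299e-03,
         5.66024539e-06],
       [ 9.26437894e-04, -3.00536827e-01,  9.53769761e-01,
        -1.20401665e-01],
       [ 0.00000000e+00,  0.00000000e+00,  0.00000000e+00,
         1.00000000e+00]])}
{'clock': 0.1, 'q': array([ 1.17500021e+00,  2.76563760e-01,  1.50601408e+00, -8.41983027e-06,
        1.36069003e+00, -1.20986520e-01]), 'joint_vel': array([ 0.00031936, -0.00178098, -0.00214027,  0.0006521 ,  0.0013539 ,
        0.00063299]), 'effort': array([ 2.10058373e-03, -4.17704058e+01, -2.46406764e+01, -1.14074899e-04,
        5.86776267e-03,  2.63137019e-05]), 'position': array([0.15586709, 0.55302324, 0.25250491]), 'orientation': array([-4.30252428e-01, -3.11156574e+00,  2.54703316e-03]), 'ft_force': array([ 0.6240056 , -0.36242498,  0.06525591]), 'torque': array([-0.04484399, -0.03452504,  0.0069431 ]), 'finger_gap': 0.08567387068247613}
```

View pics/scene0.png

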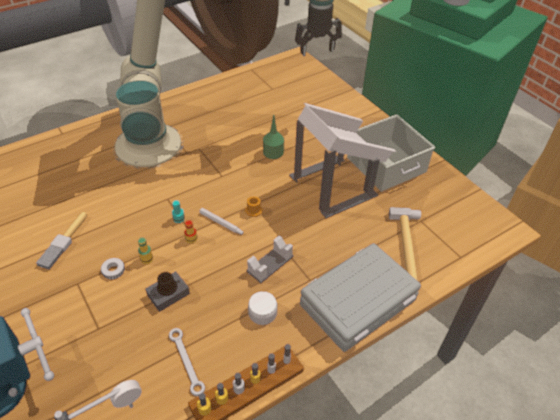

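View pics/top0.png

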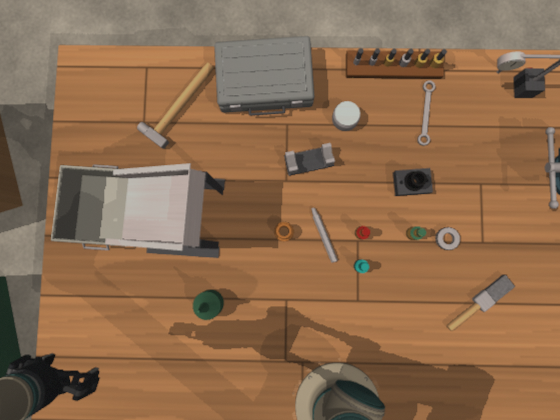

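The pictures show the bench block with the worn bushing at top (416,181) and scene (167,288), bronze bushing at top (284,231), V-blocks at top (310,158), drift at top (324,235), and the chute and bin at top left. There are three plugs in the top view: green (418,233), red (364,233) and turquoise (363,266). The turquoise one is the look-alike.

```bash
cat > h.py <<'E'
from bench import env
import cv2,numpy as np
from scipy.spatial.transform import Rotation as R
def cam(n,st=None):
    i=env.camera_info(n); K=np.array(i["K"])
    if n=="wrist":
        T=np.eye(4); T[:3,:3]=R.from_rotvec(st["orientation"]).as_matrix(); T[:3,3]=st["position"]
        c2w=T@i["mount"]
    else: c2w=np.linalg.inv(i["world_to_cam"])
    return K,c2w
def ray(c,uv):
    K,M=c; d=M[:3,:3]@np.linalg.solve(K,[uv[0],uv[1],1]); return M[:3,3],d/np.linalg.norm(d)
def onz(c,uv,z):
    o,d=ray(c,uv); return o+d*(z-o[2])/d[2]
def tri(c1,a,c2,b):
    o,d=ray(c1,a); p,e=ray(c2,b); t=np.linalg.lstsq(np.c_[d,-e],p-o,rcond=None)[0]
    x,y=o+d*t[0],p+e*t[1]; return (x+y)/2,np.linalg.norm(x-y)
def proj(c,P):
    K,M=c; q=K@(np.linalg.inv(M)@np.r_[P,1])[:3]; return q[:2]/q[2]
def shot(name,n="wrist"):
    st=env.get_state(); im=env.read_camera(n); cv2.imwrite(f"pics/{name}.png",im[:,:,::-1])
    c=cam(n,st); np.savez(f"pics/{name}.npz",K=c[0],M=c[1]); return im,c
def load(name):
    z=np.load(f"pics/{name}.npz"); return cv2.imread(f"pics/{name}.png")[:,:,::-1],(z["K"],z["M"])
def blobs(im,lo,hi,amin=8):
    h=cv2.cvtColor(np.ascontiguousarray(im),cv2.COLOR_RGB2HSV); m=cv2.inRange(h,np.array(lo),np.array(hi))
    n,l,s,c=cv2.connectedComponentsWithStats(m)
    return [(np.round(c[k],1).tolist(),s[k].tolist()) for k in range(1,n) if s[k][4]>=amin]
def down(yaw):  # tool x along world azimuth yaw, tool z down; jaws (tool y) along yaw-90deg
    c,s=np.cos(yaw),np.sin(yaw)
    return R.from_matrix(np.array([[c,s,0],[s,-c,0],[0,0,-1]])).as_rotvec()
E
python3 - <<'E'
from h import *
t=cam("top");s=cam("scene")
for n,a,b in [("worn top",(416,179),(166,279)),("bronze",(284,231),(254,201)),("go top",(422,232),(144,242)),("nogo top",(367,233),(189,225)),("turq top",(365,266),(177,204)),("drift nose",(315,210),(241,233)),("drift end",(334,259),(201,211)),("vb",(310,158),(270,258))]:
    print(n,np.round(tri(t,a,s,b),3).tolist() if 0 else (tri(t,a,s,b)[0].round(3),round(tri(t,a,s,b)[1],4)))
for uv,z in [((195,165),.27),((195,248),.27),((125,205),.1),((90,205),.1),((204,165),.27)]: print(uv,onz(t,uv,z).round(3))
for yaw in (np.pi,0): print(env.ik([.42,0,.4],down(yaw)),env.ik([.42,-.05,.32],down(yaw)))
E
```

```text
worn top (array([ 0.571, -0.19 ,  0.061]), np.float64(0.0002))
bronze (array([0.437, 0.141, 0.038]), np.float64(0.0046))
go top (array([ 0.44 , -0.195,  0.074]), np.float64(0.0087))
nogo top (array([ 0.436, -0.065,  0.057]), np.float64(0.0074))
turq top (array([ 0.354, -0.059,  0.063]), np.float64(0.0051))
drift nose (array([0.496, 0.061, 0.005]), np.float64(0.0068))
drift end (array([0.367, 0.007, 0.008]), np.float64(0.0015))
vb (array([0.63 , 0.075, 0.027]), np.float64(0.0028))
(195, 165) [0.555 0.319 0.27 ]
(195, 248) [0.39  0.313 0.27 ]
(125, 205) [0.49  0.525 0.1  ]
(90, 205) [0.489 0.61  0.1  ]
(204, 165) [0.556 0.301 0.27 ]
[-0.16599942 -0.01669207  1.50126584  0.          1.65701888 -1.73679575] [-0.28331474  0.00750759  1.66775684  0.          1.46632822 -1.85411107]
[-1.65999420e-01 -1.66920678e-02  1.50126584e+00 -4.44089210e-16
  1.65701888e+00  1.40479691e+00] [-2.83314742e-01  7.50758951e-03  1.66775684e+00 -4.44089210e-16
  1.46632822e+00  1.28748158e+00]
```

Run:
```python
from h import *
env.move_ptp([.16,.45,.46],down(2.8))
env.move_ptp([.44,.12,.42],down(np.pi)); shot("w1")
env.move_ptp([.45,-.10,.27],down(np.pi)); shot("w2")
print(env.get_state()["clock"])
```

```text
3.7583
```

View pics/w1.png

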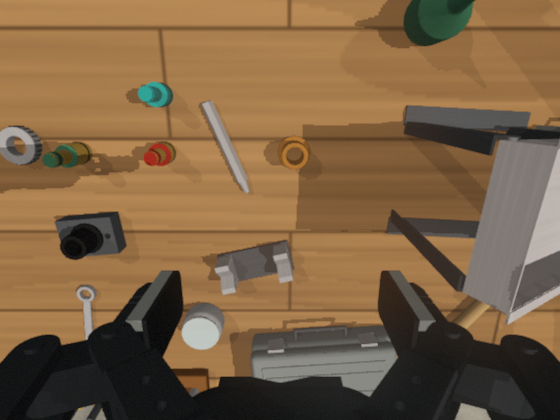

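View pics/w2.png

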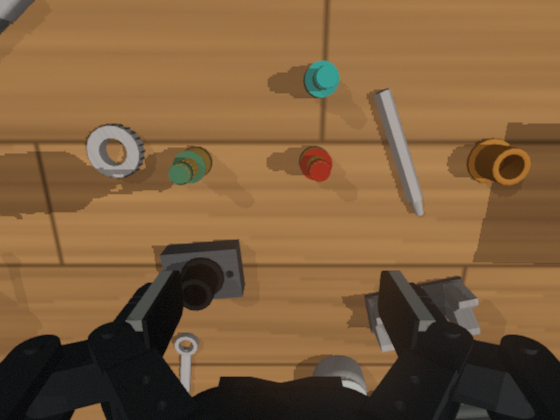

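w1 and w2 show the green plug's top at w1 (50,159) / w2 (180,173), the red at (152,157) / (318,171) and the turquoise at (147,94) / (322,77). The worn bushing is at (75,245) / (197,293), the bronze at (295,151) / (514,167), and the V-blocks at w1 (253,265). I'll enlarge a crop to confirm which plug is which and to get exact pixels.

Run:
```python
from h import *
a,_=load("w2"); b,_=load("w1"); t=env.read_camera("top")
c1=cv2.resize(a[50:330,80:340],None,fx=2,fy=2,interpolation=cv2.INTER_CUBIC)
cv2.imwrite("pics/c1.png",c1[:,:,::-1])
l=cv2.resize(b[220:310,200:310],None,fx=3.6,fy=3.6,interpolation=cv2.INTER_CUBIC)
r=cv2.resize(t[150:270,40:240],None,fx=2,fy=2,interpolation=cv2.INTER_CUBIC)
o=np.zeros((330,800,3),np.uint8); o[:l.shape[0],:l.shape[1]]=l; o[:r.shape[0],400:800]=r
u=b[100:330,360:560]; u=cv2.resize(u,None,fx=1.17,fy=1.17)
o=np.vstack([o,np.zeros((270,800,3),np.uint8)]); o[330:330+u.shape[0],:u.shape[1]]=u
cv2.imwrite("pics/c2.png",o[:,:,::-1])
```

```text
(no output)
```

View pics/c1.png

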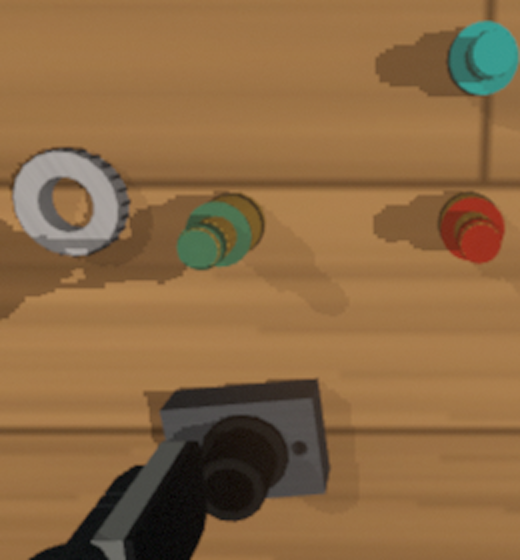

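View pics/c2.png

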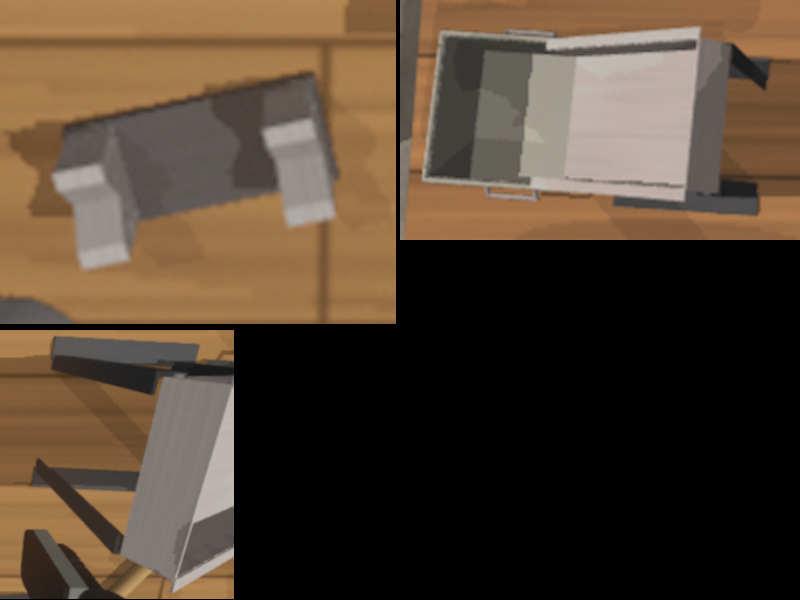

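The crop confirms it. The green-topped plug at w2 (181,174) with its green collar is GO, and the red one at (320,171) is NO-GO. The turquoise one is left alone. The ring at w2 (113,152) is a bystander.

Run:
```python
from h import *
_,a=load("w1");_,b=load("w2");t=cam("top")
for n,p,q in [("worn",(75,245),(197,294)),("go",(51,159.5),(181.5,174)),("nogo",(152,157.5),(319.5,171)),("bronze",(295,152),(514,167))]:
    P,e=tri(a,p,b,q); print(n,P.round(4),round(e,4))
print("worn@.072",onz(a,(75,245),.072).round(4),onz(b,(197,294),.072).round(4))
for p,q in [((464,292),(204,172)),((499,141),(200,246)),((507,322),(190,165))]:
    P,e=tri(a,p,t,q); print("chute",P.round(4),round(e,4))
```

```text
worn [ 0.5685 -0.1878  0.0731] 0.0034
go [ 0.4377 -0.1914  0.0808] 0.0008
nogo [ 0.4382 -0.0607  0.062 ] 0.0015
bronze [0.4351 0.142  0.0447] 0.0061
worn@.072 [ 0.5673 -0.1873  0.072 ] [ 0.571  -0.1889  0.072 ]
chute [0.5476 0.3079 0.2364] 0.0004
chute [0.3942 0.3087 0.2453] 0.001
chute [0.554  0.3277 0.2767] 0.0006
```

Heights match the text: worn top 73 mm, GO 81, and the chute's back plate edge at 0.236 to 0.245, which puts the loading point near (0.471, 0.370, 0.20). Next is the worn bushing, released square to the bed so that it slides.

```bash
cat >> h.py <<'E'
def pos(): return env.get_state()["position"]
def pick(x,y,z,yaw,width,force=50,above=.1,o=.085):
    env.gripper_to(o); env.move_ptp([x,y,z+above],down(yaw)); env.move_straight([x,y,z],speed=.2)
    env.gripper_to(max(width-.01,0),force); g=env.get_state(); print("gap",round(g["finger_gap"],4),"pos",g["position"].round(4),"t",round(g["clock"],2))
E
python3 - <<'E'
from h import *
H=np.pi/2
s,c=np.sin(.56),np.cos(.56); n=np.array([0,s,c])
Rt=np.c_[[0,c,-s],np.cross(-n,[0,c,-s]),-n]; rv=R.from_matrix(Rt).as_rotvec()
B=np.array([.471,.375,.2-.005*np.tan(.56)])
tgt=B+n*(.034+.004); pre=B+n*.13
print(env.ik(pre,rv),env.ik(tgt,rv),env.ik([.471,.36,.42],down(H)))
pick(.569,-.188,.064,H,.04)
env.move_straight([.569,-.188,.16],speed=.25)
print("gap",env.get_state()["finger_gap"],env.get_state()["ft_force"].round(1))
im,cc=shot("hold1")
env.move_ptp([.45,.0,.42],down(H))
env.move_ptp([.471,.36,.42],down(H))
shot("hold2"); shot("top2","top"); print(env.get_state()["finger_gap"],env.get_state()["clock"])
E
```

```text
[ 0.83704659  0.60616317  0.95684673 -0.398803    1.98349225  0.75099165] [ 0.79299936  0.57446844  1.20462526 -0.38983918  1.76711652  0.79541318] [ 5.35274446e-01  2.62994393e-01  1.12383440e+00 -4.44089210e-16
  1.75476386e+00  5.35274446e-01]
gap 0.0382 pos [ 0.5703 -0.1884  0.0656] t 6.52
gap 0.03772622916279644 [-0.6 -0.2 -3.3]
0.038288588985876136 9.8417
```

View pics/hold2.png

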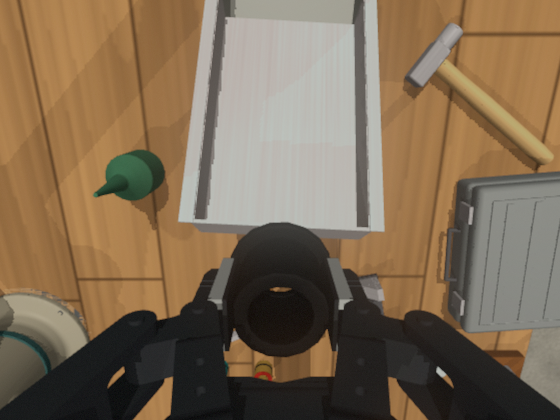

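The worn bushing is held centrally (280,300), and the chute bed (corners (180,220) and (383,232)) lies symmetric about the gripper.

Run:
```python
from h import *
_,c0=load("hold2"); p,q=onz(c0,(180,220),.277),onz(c0,(383,232),.277); print(p.round(3),q.round(3))
s,c=np.sin(.56),np.cos(.56); n=np.array([0,s,c])
rv=R.from_matrix(np.c_[[0,c,-s],np.cross(-n,[0,c,-s]),-n]).as_rotvec()
B=np.array([(p+q)[0]/2,.375,.2-.005*np.tan(.56)])
env.move_ptp(B+n*.13,rv); env.move_straight(B+n*.039,speed=.12); print(env.get_state()["ft_force"].round(1))
env.gripper_to(.065); env.hold(.3); env.move_straight(B+n*.14,speed=.25)
env.move_ptp([.471,.36,.42],down(np.pi/2)); 
env.move_ptp([.44,-.19,.33],down(np.pi)); 
shot("top3","top"); shot("blk"); print(env.get_state()["clock"])
a=cv2.imread("pics/top3.png")[140:260,30:230]; b=cv2.imread("pics/blk.png")
cv2.imwrite("pics/v7.png",np.hstack([cv2.resize(b,(560,420)),np.vstack([cv2.resize(a,(240,144)),np.zeros((276,240,3),np.uint8)])]))
```

```text
[0.389 0.343 0.277] [0.558 0.332 0.277]
[-0.2  0.7 -3.5]
15.5583
```

View pics/v7.png

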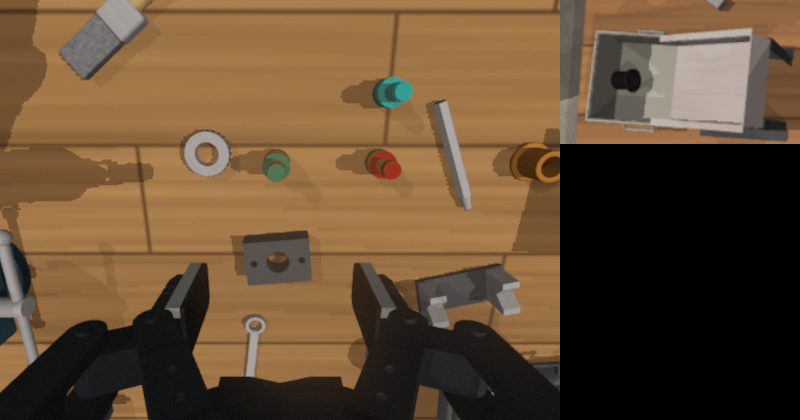

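The worn bushing lies in the bin (inset (627,80)). The block's big hole is at (278,261) and its small holes at (254,264) and (302,260). I'll measure the hole from a second, closer view.

Run:
```python
from h import *
env.move_ptp([.46,-.17,.2],down(np.pi)); im,c=shot("blk2")
im0,c0=load("blk")
def dark(im,roi,th):
    x,y,w,h=roi; g=cv2.cvtColor(np.ascontiguousarray(im),cv2.COLOR_RGB2GRAY)[y:y+h,x:x+w]
    n,l,s,ce=cv2.connectedComponentsWithStats((g<th).astype(np.uint8))
    return [((ce[k]+[x,y]).round(1),s[k].tolist()) for k in range(1,n) if 8<s[k][4]<5000]
uv=proj(c,[.569,-.188,.03]); print("pred",uv.round(1),env.get_state()["clock"])
cr=im[int(uv[1])-75:int(uv[1])+75,int(uv[0])-100:int(uv[0])+100]
cr0=im0[225:295,230:330]
cv2.imwrite("pics/v8.png",np.hstack([cv2.resize(cr,(500,375)),cv2.resize(cr0,(300,375))])[:,:,::-1]); print("org",int(uv[0])-100,int(uv[1])-75)
for th in (35,45,55): print(th,dark(im0,(246,250,62,26),th))
```

```text
pred [262.6 298.9] 16.2
org 162 223
35 []
45 []
55 [(array([278.1, 265.6]), [21, 9, 22, 13, 169]), (array([301.3, 259.8]), [53, 8, 6, 5, 22]), (array([253.9, 263.8]), [6, 12, 5, 5, 21])]
```

View pics/v8.png

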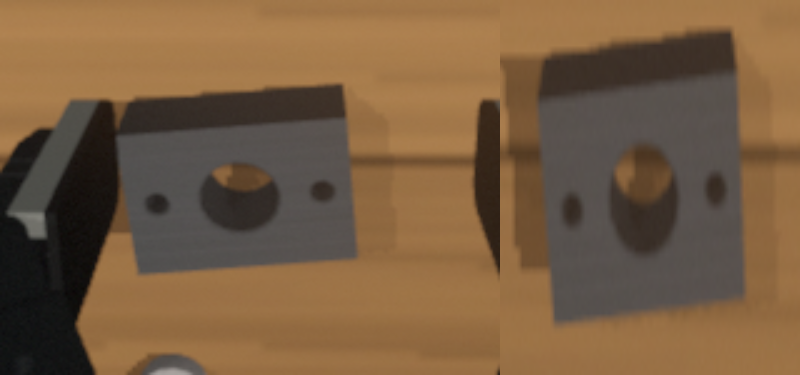

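Run:
```python
from h import *
_,a=load("blk");_,b=load("blk2")
A=[(277.8,262.3),(253.7,264.2),(302,260.3)];Bp=[(257.8,301.6),(225,304.6),(290.8,299.4)]
for p,q in zip(A,Bp):
    P,e=tri(a,p,b,q); print(P.round(4),round(e,4),onz(a,p,.03).round(4),onz(b,q,.03).round(4))
C=[onz(b,q,.03) for q in [(209.2,277.4),(300.4,271),(304.8,326.2),(217.2,332.2)]]
print(np.round(C,4),np.mean(C,0).round(4))
for z in (a,b):
    l,r=[onz(z,q,.03) for q in ((A if z is a else Bp)[1:])]; d=r-l; print("dir",np.arctan2(d[0],d[1]).round(4),np.linalg.norm(d).round(4))
```

```text
[ 0.5746 -0.193   0.0261] 0.0002 [ 0.5727 -0.1929  0.03  ] [ 0.572  -0.1928  0.03  ]
[ 0.5771 -0.2261  0.0273] 0.0004 [ 0.5756 -0.226   0.03  ] [ 0.5755 -0.2254  0.03  ]
[ 0.5697 -0.16    0.0298] 0.0004 [ 0.5697 -0.1598  0.03  ] [ 0.5695 -0.1602  0.03  ]
[[ 0.5453 -0.2391  0.03  ]
 [ 0.5383 -0.1513  0.03  ]
 [ 0.6006 -0.1457  0.03  ]
 [ 0.6079 -0.2349  0.03  ]] [ 0.573  -0.1928  0.03  ]
dir -0.0894 0.0664
dir -0.0914 0.0654
```

The hole is at (0.5725, −0.1928, about 0.03), agreed by two views and by the plate corners to under 1 mm. The block's axis is turned −0.090 rad. I'll take a near look at the bronze bushing, then squeeze it from two directions to centre it and pick it.

```bash
cat >> h.py <<'E'
def goto(p,speed=.15,tol=.0007):
    """straight move, then correct the residual tracking error"""
    p=np.array(p,float); env.move_straight(p,speed=speed); env.hold(.15)
    e=p-pos()
    if np.linalg.norm(e)>tol: env.move_straight(p+e,speed=.05); env.hold(.1)
    return (pos()-p).round(4)
E
python3 - <<'E'
from h import *
env.gripper_to(.085)
env.move_ptp([.36,.12,.22],down(np.pi)); im,c=shot("br")
bl=blobs(im,(8,150,90),(22,255,255),150)
uv=proj(c,[.435,.142,.042]); print(uv.round(1)); 
m=[b for b in bl if abs(b[0][0]-uv[0])<45 and abs(b[0][1]-uv[1])<45]; print(m)
x,y=uv.astype(int); cv2.imwrite("pics/v9.png",cv2.resize(im[y-60:y+60,x-80:x+80],None,fx=4,fy=4)[:,:,::-1]); print("org",x-80,y-60,env.get_state()["clock"])
E
```

```text
[303.6 264.3]
[([303.1, 254.9], [277, 228, 65, 58, 2009])]
org 223 204 17.7667
```

View pics/v9.png

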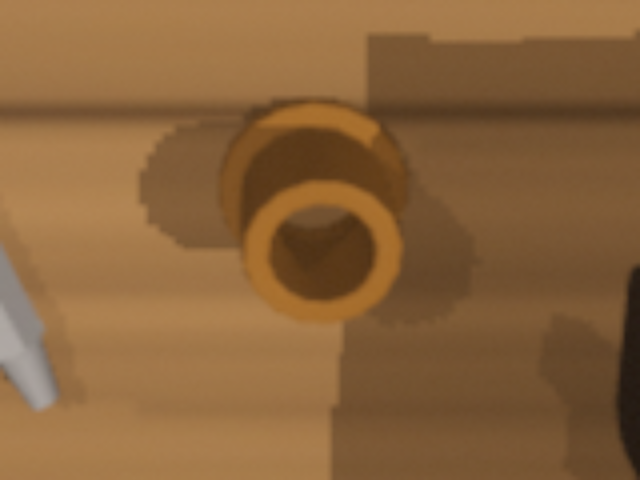

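The bronze bushing's top ring is centred at (303.8,266.8), standing upright on its flange.

Run:
```python
from h import *
_,c=load("br"); P=onz(c,(303.75,266.75),.042); print(P.round(4))
x,y=P[:2]; H=np.pi/2
env.move_ptp([x,y,.12],down(np.pi)); print(goto([x,y,.034],.2))
env.gripper_to(.03,20); s=env.get_state(); print(s["finger_gap"],s["ft_force"].round(1))
env.gripper_to(.075); x1,y1=pos()[:2]
env.move_straight([x,y,.09],speed=.25); env.move_ptp([x,y,.09],down(H)); print(goto([x,y,.034],.2))
env.gripper_to(.03,50); s=env.get_state(); zg=s["position"][2]; print(s["finger_gap"],s["position"].round(4),s["ft_force"].round(1))
env.move_straight([x,y,.15],speed=.25)
env.move_ptp([.5725,-.1928,.16],down(H)); print("pre",goto([.5725,-.1928,zg+.03+.012],.2))
shot("hb"); print(goto([.5725,-.1928,zg+.03+.0015],.06)); s=env.get_state(); print(s["ft_force"].round(1),s["finger_gap"],zg,s["clock"])
```

```text
[0.4376 0.1422 0.042 ]
[-0.0013 -0.0002 -0.0016]
0.03900577762978736 [-0.4  0.5  1.8]
[-0.001  -0.0002 -0.0008]
0.039166160969051775 [0.437  0.142  0.0333] [-0.9 -1.5  4.8]
pre [-0.0014  0.0002 -0.0017]
[-0.     -0.     -0.0001]
[-0.1 -0.2 -3.6] 0.039099988834304635 0.03332417019605085 27.0167
```

Run:
```python
from h import *
p=pos(); env.move_straight(p-[0,0,.0015],speed=.04); print(env.get_state()["ft_force"].round(1))
env.gripper_to(.075); env.move_straight([.5725,-.1928,.16],speed=.25)
env.move_ptp([.46,-.17,.2],down(np.pi)); env.hold(.2); im,c=shot("pb")
env.move_ptp([.43,-.2,.33],down(np.pi)); env.hold(.1); im2,c2=shot("pb2"); print(env.get_state()["clock"])
uv=proj(c,[.5725,-.1928,.04]); x,y=uv.astype(int); print("org",x-80,y-60, "uv2",proj(c2,[.5725,-.1928,.04]).round(1))
cv2.imwrite("pics/v10.png",cv2.resize(im[y-60:y+60,x-80:x+80],None,fx=4,fy=4)[:,:,::-1])
```

```text
[-0.3  0.2 -2. ]
30.6917
org 176 249 uv2 [285.  273.7]
```

View pics/v10.png

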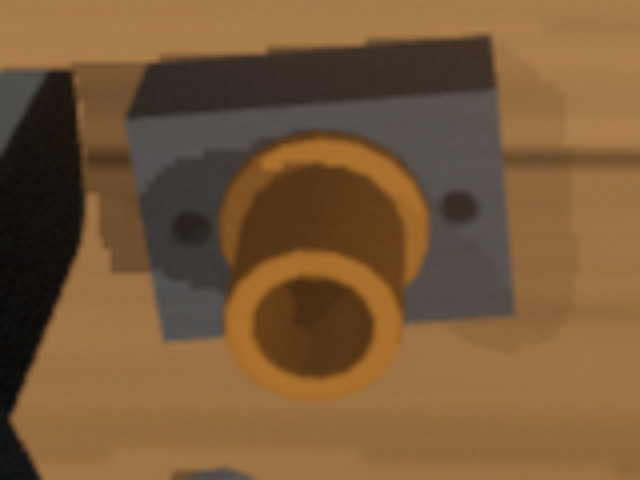

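The bronze bushing stands on the block, with its ring at crop (314,325) and the small holes at (190,228) and (459,207). I'll compare its centre with the holes' midpoint in the same view.

Run:
```python
from h import *
im,c=load("pb"); o=np.array([176,249])
ring=onz(c,o+np.array([314.5,325])/4,.072)
h1=onz(c,o+np.array([190,228])/4,.03);h2=onz(c,o+np.array([459,207])/4,.03)
C=[onz(c,o+np.array(q)/4,.03) for q in [(128,118),(493,90),(514,315),(164,340)]]
print("ring",ring.round(4),"holes mid",((h1+h2)/2).round(4),"corners",np.mean(C,0).round(4))
f=[onz(c,o+np.array(q)/4,.036) for q in [(218,225),(430,235),(322,130)]]; print("flange l,r,near",np.round(f,4))
im,c=load("pb2"); b=blobs(im,(8,150,90),(22,255,255),150); print([k for k in b if abs(k[0][0]-285)<50 and abs(k[0][1]-273)<50])
```

```text
ring [ 0.5718 -0.1925  0.072 ] holes mid [ 0.5724 -0.1932  0.03  ] corners [ 0.5728 -0.1931  0.03  ]
flange l,r,near [[ 0.5706 -0.2184  0.036 ]
 [ 0.5734 -0.1671  0.036 ]
 [ 0.5448 -0.1927  0.036 ]]
[([285.2, 275.9], [266, 254, 37, 46, 960])]
```

The bushing is centred to within 1 mm of the holes' midpoint. Next is GO: pick it by the thick end with the jaws along x, place it, then re-squeeze it along the block's axis at the target so both axes are centred.

```bash
cat >> h.py <<'E'
HOLE=np.array([.5725,-.1930]); AY=np.array([-.090,.996]); PH=.0902
def plug(src,k,z,o1=.06):
    H=np.pi/2+PH; x,y=src; T=HOLE+k*AY
    env.gripper_to(o1); env.move_ptp([x,y,z+.1],down(H)); print("d",goto([x,y,z],.2))
    env.gripper_to(.024,40); s=env.get_state(); zg=s["position"][2]; print("gap",round(s["finger_gap"],4),zg,s["ft_force"].round(1))
    env.move_straight([x,y,z+.12],speed=.25); env.move_ptp([*T,z+.12],down(H))
    goto([*T,zg+.012],.2); print("at",goto([*T,zg+.001],.06),env.get_state()["ft_force"].round(1),env.get_state()["finger_gap"])
    env.move_straight([*T,zg],speed=.03)
    env.gripper_to(.055); env.move_straight([*T,z+.1],speed=.25)
    env.gripper_to(.052); env.move_ptp([*T,z+.1],down(np.pi+PH)); print("re",goto([*T,zg+.001],.2))
    env.gripper_to(.025,20); print("gap",env.get_state()["finger_gap"]); env.gripper_to(.052)
    env.move_straight([*T,z+.1],speed=.25); print(T,env.get_state()["clock"])
E
python3 - <<'E'
from h import *
plug((.4377,-.1914),.1,.040)
E
```

```text
d [-0.0011  0.0006 -0.0011]
gap 0.0316 0.03895468444802904 [0.6 0.  2.9]
at [-0.0002  0.0001 -0.0003] [-0.4  0.3 -4.9] 0.031594009016841784
re [-0.0012  0.0003 -0.0013]
gap 0.03181567368207724
[ 0.5635 -0.0934] 41.9333
```

Run:
```python
from h import *
plug((.4382,-.0607),-.1,.035,.056)
env.move_ptp([.44,-.17,.3],down(np.pi)); env.hold(.2); im,c=shot("pl"); shot("top4","top"); print(env.get_state()["clock"])
```

```text
d [-0.0011  0.0003 -0.0009]
gap 0.0312 0.03415573890210189 [-0.4 -0.1  5.4]
at [-0.0002  0.0002 -0.0003] [-0.3 -0.7 -1.7] 0.031136841725844487
re [-0.0011  0.0007 -0.0016]
gap 0.03160717859418587
[ 0.5815 -0.2926] 53.4833
54.7667
```

View pics/pl.png

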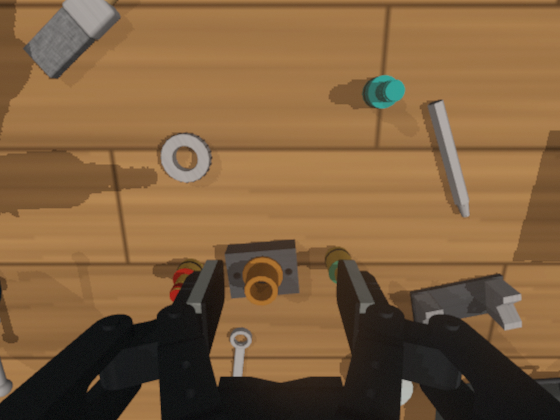

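Both plugs stand upright at the block's ends: red at (182,280) and green at (339,262). Now to measure the drift and V-blocks from two places.

Run:
```python
from h import *
env.gripper_to(.085)
env.move_ptp([.44,.08,.33],down(np.pi)); env.hold(.2); im1,c1=shot("d1")
env.move_ptp([.50,.08,.2],down(np.pi)); env.hold(.2); im,c=shot("d2"); print(env.get_state()["clock"])
def crop(im,c,P,w,h,f):
    x,y=proj(c,P).astype(int); print("org",x-w,y-h,f); k=im[max(y-h,0):y+h,max(x-w,0):x+w]; return cv2.resize(k,(int(2*w*f),int(2*h*f)))
a=crop(im,c,[.63,.075,.03],90,60,4.4); cv2.imwrite("pics/v12.png",a[:,:,::-1])
b=crop(im1,c1,[.63,.075,.03],60,45,5); cv2.imwrite("pics/v13.png",b[:,:,::-1])
for i,cc in((im1,c1),(im,c)):
    h=cv2.cvtColor(np.ascontiguousarray(i),cv2.COLOR_RGB2HSV); m=cv2.inRange(h,np.array([0,0,110]),np.array([179,60,255]))
    n,l,s,ce=cv2.connectedComponentsWithStats(m); uv=proj(cc,[.432,.034,.01]); k=l[int(uv[1]),int(uv[0])]; print(uv.round(1),k,s[k],ce[k])
    if k:
        pts=np.argwhere(l==k)[:,::-1].astype(np.float32); r=cv2.minAreaRect(pts); print(r,np.round(cv2.boxPoints(r),1).tolist())
        d=pts-pts.mean(0); u=np.linalg.svd(d,full_matrices=False)[2][0]; t=d@u; e=[pts.mean(0)+u*t.min(),pts.mean(0)+u*t.max()]; print([onz(cc,q,.012).round(4) for q in e])
```

```text
57.3167
org 185 255 4.4
org 218 254 5
[246.1 157.6] 11 [ 220  100   55  109 1403] [247.30007128 151.88809694]
((248.02174377441406, 154.54925537109375), (117.1633071899414, 13.427765846252441), 66.19405364990234) [[218.1999969482422, 103.69999694824219], [230.5, 98.19999694824219], [277.79998779296875, 205.39999389648438], [265.5, 210.89999389648438]]
[array([0.3615, 0.0101, 0.012 ]), array([0.5   , 0.0673, 0.012 ])]
[228.5 110.9] 3 [ 188   20   83  168 3098] [229.49289864  99.49322143]
((231.02305603027344, 103.92184448242188), (181.06692504882812, 18.841140747070312), 66.64443969726562) [[186.5, 24.5], [203.8000030517578, 17.100000381469727], [275.6000061035156, 183.3000030517578], [258.29998779296875, 190.8000030517578]]
[array([0.3612, 0.0103, 0.012 ]), array([0.5007, 0.0679, 0.012 ])]
```

View pics/v12.png

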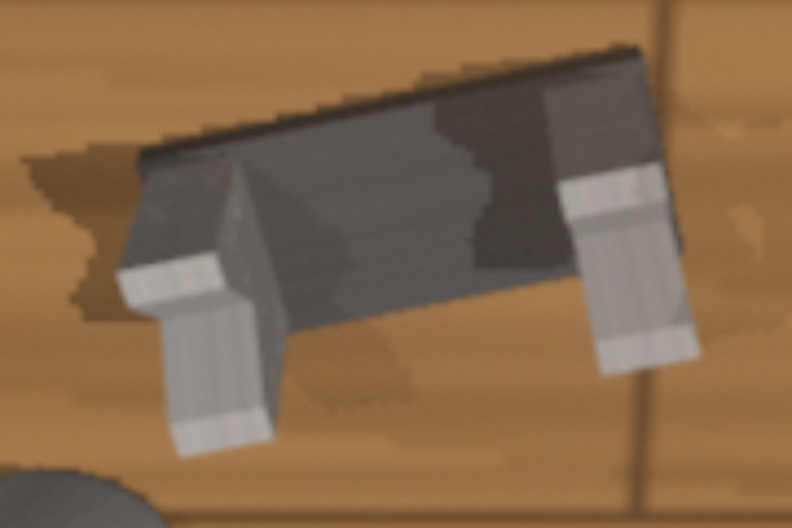

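View pics/v13.png

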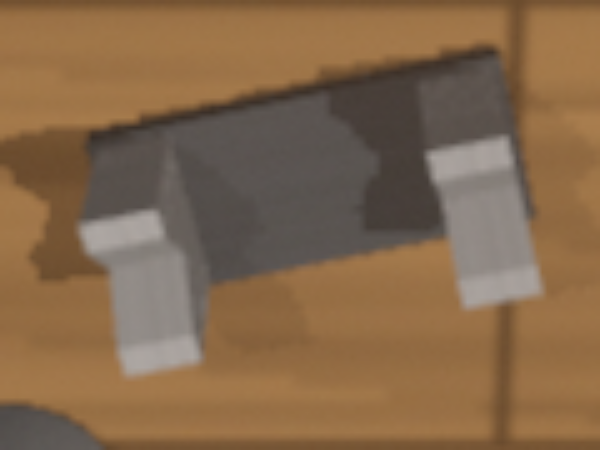

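Run:
```python
from h import *
_,a=load("d2");_,b=load("d1")
A=np.array([(118,273),(219,254),(180,457),(274,437),(560,186),(659,165),(605,375),(700,354)])/4.4+[185,255]
B=np.array([(80,224),(158,210),(126,377),(202,360),(427,152),(510,137),(464,308),(542,293)])/5+[218,254]
print("z",[tri(b,q,a,p)[0][2].round(4) for p,q in zip(A,B)])
for cc,S in((a,A),(b,B)):
    P=np.array([onz(cc,q,.048) for q in S]); l,r=P[:4].mean(0),P[4:].mean(0); d=r-l
    print("ctr",((l+r)/2).round(4),"phi",np.arctan2(d[0],d[1]).round(4),"sep",np.linalg.norm(d).round(4),"wid",np.linalg.norm(P[2]-P[0]).round(4),np.linalg.norm(P[7]-P[5]).round(4),np.linalg.norm(P[5]-P[0]).round(4))
```

```text
z [np.float64(0.0524), np.float64(0.0455), np.float64(0.0472), np.float64(0.048), np.float64(0.0636), np.float64(0.0382), np.float64(0.0509), np.float64(0.0428)]
ctr [0.6294 0.0783 0.048 ] phi -0.228 sep 0.0967 wid 0.0497 0.0486 0.1182
ctr [0.6292 0.0784 0.048 ] phi -0.2286 sep 0.0968 wid 0.0503 0.0495 0.119
```

V-blocks: centre (0.6293, 0.0783), axis −0.228 rad, separation 97 mm as given. The eight top corners average 0.0486 high. Drift: 150.5 mm long, centre (0.431, 0.039), azimuth 0.391. Picking it now.

Run:
```python
from h import *
_,a=load("d2")
x,y=.4308,.0390; Y1=.391; Y2=np.pi/2+.2283; V=[.6293,.0783]
env.gripper_to(.045); env.move_ptp([x,y,.11],down(Y1)); env.move_straight([x,y,.04],speed=.2); env.hold(.4); e=np.array([x,y,.04])-pos(); print("e",e.round(4))
env.move_straight(np.array([x,y,.0265])+e,speed=.06); env.hold(.3); print(pos().round(4),env.get_state()["ft_force"].round(1))
env.gripper_to(.005,60); s=env.get_state(); zg=s["position"][2]; print("gap",s["finger_gap"],s["position"].round(4),s["ft_force"].round(1))
env.move_straight([x,y,.16],speed=.2); env.hold(.1); print("gap",env.get_state()["finger_gap"],env.get_state()["ft_force"].round(1))
env.move_ptp([*V,.16],down(Y2)); env.hold(.3); shot("hd"); e=np.array([*V,.16])-pos(); print("e",e.round(4),env.get_state()["clock"],"zg",zg)
```

```text
e [-0.0004  0.     -0.0006]
[0.4305 0.039  0.026 ] [-0.4  0.1 -1.4]
gap 0.015119825375039028 [0.4305 0.039  0.0263] [-1.2  0.4  4.8]
gap 0.01536207074329244 [ 0.3  0.  -2.7]
e [ 0.0002  0.0001 -0.0003] 64.4917 zg 0.02628889825512088
```

View pics/hd.png

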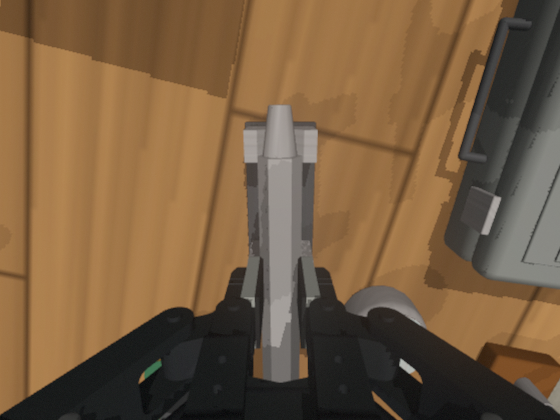

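The drift is held straight along the V, with its nose at (279,105) and the jaws at its middle.

Run:
```python
from h import *
_,c=load("hd"); V=np.array([.6293,.0783]); zg=.0263; ax=np.array([-.2263,.9741])
for z in (.142,.146): print("nose along",((onz(c,(279.5,105),z)[:2]-V)@ax).round(4))
dz=.045-.008
env.move_straight([*V,zg+dz+.02],speed=.2); env.hold(.4); e=np.array([*V,zg+dz+.02])-pos(); print(e.round(4))
env.move_straight(np.array([*V,zg+dz+.002])+e,speed=.05); env.hold(.2); print(pos().round(4),env.get_state()["ft_force"].round(1))
env.move_straight(np.array([*V,zg+dz-.0003])+e,speed=.02); env.hold(.2); s=env.get_state(); print(s["position"].round(4),s["ft_force"].round(1),s["torque"].round(2),s["clock"])
```

```text
nose along 0.0757
nose along 0.0757
[-0.0004 -0.     -0.0008]
[0.6288 0.0783 0.0645] [-0.5  1.2 -2.6]
[0.6291 0.0782 0.0627] [-1.1 -0.6  4.7] [-0.07  0.22 -0.06] 66.6167
```

Run:
```python
from h import *
V=[.6293,.0783]
env.gripper_to(.045); env.hold(.2); env.move_straight([*V,.18],speed=.2)
env.gripper_to(.085); env.move_ptp([.50,.08,.2],down(np.pi)); env.hold(.3); im,c=shot("f1")
env.move_ptp([.42,-.15,.36],down(np.pi)); env.hold(.3); im2,c2=shot("f2")
env.move_ptp([.33,-.02,.40],down(np.pi)); env.hold(.3); im3,c3=shot("f3"); shot("fs","scene"); print(env.get_state()["clock"])
x,y=proj(c,[.63,.078,.045]).astype(int); o=(x-90,y-65); print("org",o,im[o[1]:y+65].shape)
k=cv2.resize(im[o[1]:y+65,o[0]:o[0]+180],None,fx=4.4,fy=4.4); cv2.imwrite("pics/v15.png",k[:,:,::-1])
x,y=proj(c3,[.573,-.193,.04]).astype(int); print("org3",x-100,y-60); k=cv2.resize(im3[y-60:y+60,x-100:x+100],None,fx=4,fy=4); cv2.imwrite("pics/v16.png",k[:,:,::-1])
```

```text
72.5583
org (np.int64(188), np.int64(263)) (130, 560, 3)
org3 75 247
```

View pics/v15.png

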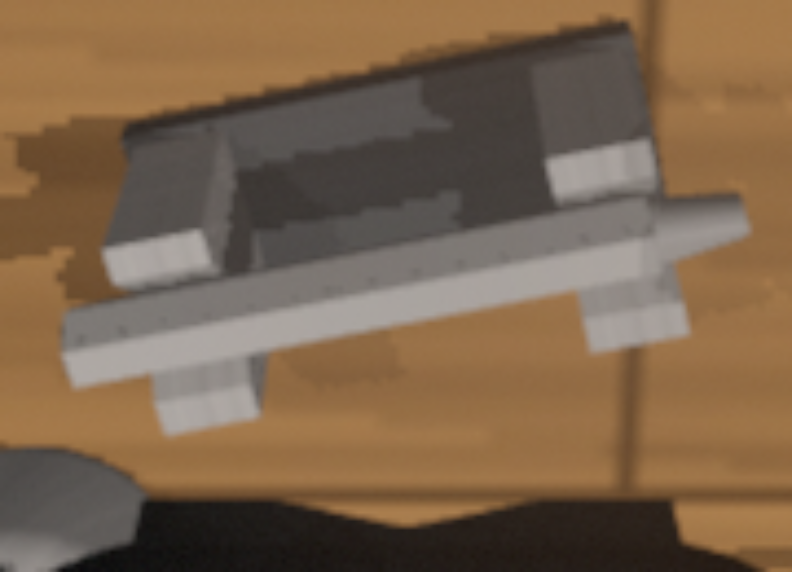

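The drift lies seated in both V's (blunt end at (66,345), nose at (745,215)). That used up the viewable pictures, so the remaining checks are numerical.

Run:
```python
from h import *
_,c=load("f1"); V=np.array([.6293,.0783]); ax=np.array([-.2263,.9741]); o=np.array([188,263]); pe=np.array([.9741,.2263])
for q,z in [((62,352),.053),((75,388),.053),((745,215),.045),((750,233),.045)]:
    P=onz(c,o+np.array(q)/4.4,z)[:2]-V; print("drift along",(P@ax).round(4),"across",(P@pe).round(4))
# V-block outer corners in this view
S=[onz(c,o+np.array(q)/4.4,.048)[:2] for q in [(104,250),(652,140),(168,436),(690,333)]]; print("outer-corner centre",np.mean(S,0).round(4),((np.mean(S,0)-V)@ax).round(4))
for n in ("f3","f2","pl"):
    im,c=load(n)
    for nm,k,h,lo,hi in (("go",.1,.08,(50,70,30),(88,255,255)),("nogo",-.1,.068,(0,180,70),(6,255,255))):
        T=HOLE+k*AY; uv=proj(c,[*T,h]); b=[z for z in blobs(im,lo,hi,20) if np.hypot(*(np.array(z[0])-uv))<30]
        for z in b:
            x,y,w,hh,A=z[1]; far=onz(c,(x+w/2,y+hh),h); l,r=onz(c,(x,y+hh-w*.25),h),onz(c,(x+w,y+hh-w*.25),h)
            print(n,nm,"exp",T.round(4),"topdisc x",(far[0]-.010).round(4),z, "topuv exp",uv.round(1))
```

```text
drift along -0.0732 across -0.0054
drift along -0.0733 across 0.0042
drift along 0.0761 across -0.0001
drift along 0.0764 across 0.0046
outer-corner centre [0.6293 0.0786] 0.0002
f3 go exp [ 0.5635 -0.0934] topdisc x 0.5411 ([236.2, 299.7], [226, 294, 20, 16, 109]) topuv exp [232.6 317.1]
f3 go exp [ 0.5635 -0.0934] topdisc x 0.5622 ([232.1, 317.1], [227, 313, 12, 9, 88]) topuv exp [232.6 317.1]
f3 nogo exp [ 0.5815 -0.2926] topdisc x 0.5471 ([116.6, 303.0], [109, 300, 18, 9, 77]) topuv exp [106.9 322.5]
f3 nogo exp [ 0.5815 -0.2926] topdisc x 0.5669 ([111.5, 315.0], [105, 313, 12, 7, 32]) topuv exp [106.9 322.5]
f3 nogo exp [ 0.5815 -0.2926] topdisc x 0.576 ([105.8, 320.7], [102, 318, 11, 7, 51]) topuv exp [106.9 322.5]
f2 go exp [ 0.5635 -0.0934] topdisc x 0.5403 ([321.9, 258.2], [311, 254, 20, 14, 92]) topuv exp [322.5 277. ]
f2 go exp [ 0.5635 -0.0934] topdisc x 0.5639 ([321.8, 277.1], [316, 272, 13, 12, 117]) topuv exp [322.5 277. ]
f2 nogo exp [ 0.5815 -0.2926] topdisc x 0.5664 ([185.4, 267.9], [173, 261, 22, 20, 151]) topuv exp [175.7 284.3]
pl go exp [ 0.5635 -0.0934] topdisc x 0.5476 ([332.6, 271.0], [329, 261, 9, 22, 84]) topuv exp [348.4 287.6]
pl nogo exp [ 0.5815 -0.2926] topdisc x 0.5543 ([181.4, 273.0], [173, 268, 21, 15, 115]) topuv exp [177. 296.]
pl nogo exp [ 0.5815 -0.2926] topdisc x 0.5608 ([177.0, 285.2], [173, 284, 9, 4, 25]) topuv exp [177. 296.]
pl nogo exp [ 0.5815 -0.2926] topdisc x 0.5797 ([173.6, 294.5], [170, 290, 10, 12, 72]) topuv exp [177. 296.]
```

The drift's ends lie −73.3 and +76.2 mm along the V, so it is centred within about 1.5 mm. GO matches to under 1 mm. The NO-GO mask is broken up in that view, so I'll take one cleaner measurement.

Run:
```python
from h import *
T=HOLE-.1*AY
C=[]
for p in ([.42,-.29,.30],[.46,-.25,.24]):
    env.move_ptp(p,down(np.pi)); env.hold(.3); im,c=shot("n%d"%int(p[2]*100)); uv=proj(c,[*T,.068]); rgb=im.astype(int)
    m=((rgb[...,0]>90)&(rgb[...,0]>3*rgb[...,1])&(rgb[...,0]>3*rgb[...,2])).astype(np.uint8)
    n,l,s,ce=cv2.connectedComponentsWithStats(m)
    print("exp top",uv.round(1)); 
    for k in range(1,n):
        if np.hypot(*(ce[k]-uv))<40 and s[k][4]>15:
            x,y,w,h=s[k][:4]; print(s[k].tolist(),ce[k].round(1),onz(c,ce[k],.068).round(4))
    x,y=uv.astype(int); print(rgb[y,x],rgb[y-12,x],rgb[y,x-12])
    for r in range(y-24,y+14,2): print("".join("#" if m[r,q] else "." for q in range(x-22,x+22)))
print(env.get_state()["clock"])
```

```text
exp top [277.6 308.8]
[269, 282, 22, 17, 107] [282.1 286.7] [ 0.5513 -0.2872  0.068 ]
[271, 303, 15, 12, 137] [277.6 308.7] [ 0.5813 -0.2926  0.068 ]
[151  44  27] [84 37 21] [153 113  69]
...............#################............
............................######..........
..............................#####.........
...............................####.........
................................####........
...........#.#..................###.........
................................##..........
................................#...........
............................................
............................................
..................#########.................
.................############...............
................##############..............
................##############..............
.................############...............
...................########.................
............................................
............................................
............................................
exp top [239.3 309. ]
[229, 276, 30, 23, 243] [244.6 284
[... 295 characters left out ...]
..........#####..
.............###.....................####...
..............#.....................#####...
....................................###.....
...................#.....###........##......
...............#..............##............
....................######......#...........
................#############....#..........
..............#################.............
..............##################............
..............##################............
...............################.............
.................#############..............
....................######..................
............................................
............................................
74.8417
```

NO-GO's top disc is at (0.5814, −0.2926) against a target of (0.5815, −0.2926). Both plugs stand and the robot is clear, so I'm handing in.

Run:
```python
from h import *
print(env.finish_job(), env.get_state()["clock"])
```

```text
the job is handed in; nothing more can be done
the job is handed in; nothing more can be done
```

The changeover is complete and handed in at about 75 s of the 112 s allowed. No verdict was reported.

What I did, in the order asked, and what the last checks showed:
- **Worn bushing:** I released it square to the chute bed. It slid down and was seen lying in the bin.
- **Bronze bushing:** it stands flange down on the block, within 1 mm of the midpoint of the block's two small holes.
- **GO and NO-GO plugs:** both stand upright off the left and right ends, and neither was knocked over. The top discs measured under 1 mm (GO) and about 0.2 mm (NO-GO) from target. These are camera measurements, so they rest on the 2 mm calibration.
- **Drift pin:** it is seated in both V's with the nose pointing left. The ends measured −73.3 and +76.2 mm along the V, so it is about 1.5 mm off centre. I left that as it was.
- **Look-alike:** I did not touch the turquoise plug.

**Checks that disagreed:**
- **NO-GO:** the first NO-GO check was 1–2 px off because the red colour mask was broken up. Two cleaner views settled it.
- **V-block heights:** single corner heights from the two views scattered between 38 and 64 mm. Their average was 48.6 mm against the given 48 mm.

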